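# Lay up a dental filling tray

## Robot

A 7-joint arm with a two-finger parallel gripper is mounted at the origin on the work surface. World frame = base frame: x ahead of the robot, y to its left, z up, the work surface at z = 0. Lengths are in m, angles in rad, forces in N, time in s.
With the tool pointing down it reaches from about 0.4 to 0.85 m from the base axis. Payload 4.5 kg.
Tool frame: the origin (TCP) lies at the very end of the fingers, on their centre line; the grasp point (between the pads) lies 19 mm behind it (robot.grip_point_offset is the distance from the TCP to the grasp point, in m); z points along the fingers, y is the line along which they close (so a half turn about z gives the same grasp; the last joint's range is limited). The gripper opens to 88 mm and grips with 3 to 60 N. Pads are 18 mm wide; open, the fingers measure 123 mm over their backs; the gripper's body (75 mm by 187 mm) begins 45 mm behind the grasp point.
Start: joints at [1.305, 0.689, -0.195, 1.565, 0.157, 0.902, -0.215], TCP at [0.185, -0.597, 0.239] pointing down, gripper open.
Joint ranges: [-3.01, 3.01], [-0.46, 2.08], [-1.47, 1.51], [0.13, 2.56], [-1, 4.14], [0.04, 2.09], [-2.66, 2.66]. Speed limits (rad/s): [2.57, 2.57, 3.14, 3.14, 3.14, 3.14, 3.14].

## Interface

Orientations are given as a unit quaternion [x, y, z, w].
In Python, from workcell import robot gives the robot as it stands. The module is installed in compiled form; this text tells all that it offers.
- The arm moves only by the tool play_rows, never from a script. Its argument "motion" is a list of rows, each an object with "xyz": the shift along the tool's x, y, z scaled (see below), a list of three; "delta_rot": the turn, a rotation vector about the tool's x, y, z scaled (see below), a list of three; "hand": the gripper's target within -1 to 1 (fully open at 1, half-way at 0, shut at -1). A call has 1 to 12 rows; each row is the pose to reach, as a shift and turn from the pose commanded when the call began, along the tool's axes at that moment, turning the shorter way round; what a row does not reach only later rows make up. The controller multiplies each number of a shift by 0.5 m and each number of a turn by 180 degrees. A row lasts 1/10 s, in which the tool goes at most 50 mm and 8.59 degrees, less where a joint would pass 70% of its speed; a pose out of reach is approached as far as the arm can. A call with a number of a shift or a turn outside -1 to 1 is refused whole. A call with a gripper value outside its range is refused whole. The fingers move at their own pace and stop on an object; "grip_force" is the grip in N (left out, the last holds). Time passes only in rows, so rows that repeat a pose let the fingers close. It gives the time, the measured TCP pose, the force and the opening at its end, in the units of the state.
- robot.observe(): the state, without advancing time (a new reading comes with each control period).
- robot.capture(name): name is "scene" or "top" or "wrist"; returns a dict with "pixels" (420x560x3 uint8, red, green, blue), "range_z" (420x560 float32, m along the optical axis (not along the pixel's ray), 0 where there is no reading), "K" (3x3 intrinsics, pixels), "xyz" and "orientation" of the camera in the world. Camera axes: x right, y up, looking along -z (the intrinsics and any distortion apply to the point x, -y, -z); pixel columns grow to the right and rows downward; lengths in m; the calibration is good to about 2 mm. A picture is of the moment at which its call begins.
- robot.job_done(): hands the job in, once; it reports no verdict.
The state is a dict: "time_s": time; "joints": joint angles; "qvel": joint speeds; "tau": joint torques, N m; "ee_pos": TCP position; "ee_rot": TCP orientation; "wrist_force": force on the tool from outside, world axes, zero at the start; "torque": the same for the moment, N m; "width": opening from 0.0 (shut) to 1.0 (fully open).
Only numpy, scipy, OpenCV 4.12 (cv2) and the standard library are available. Lean on these libraries where they do the work, as an engineer would, in place of code of your own. Each camera call takes 0.05 s, during which the arm holds its last target. There are 200 camera calls.

## Task

Lay up the filling set in the divided tray: the contra-angle handpiece (the one with the bent neck) across both bars of the handpiece rest, the small bowl upright in the round well, the bur block upright in the long well and the square lidded pellet box upright in the square well. Leave the straight handpiece and the large bowl where they lie: they belong to another set. Let go of everything.

Things in the scene. Friction and masses are not known exactly. Their poses are not given: they have to be found in the camera images.
- bent_handpiece: Contra-angle handpiece, steel, dark grip rings, lying on the bench: barrel 66 mm long, 18 mm thick (16 between the fingers; does not roll), then a thin neck bent sideways and a small cross-set head; 96 mm overall. To load. Origin on the barrel's axis, mid-barrel, 9 mm above the bench: grasp there, across. x along the barrel to the neck (barrel -33 to +33, head near x +57, y +12 mm); z up.
- small_bowl: Small open steel bowl, straight-sided, 48 mm across and 28 mm high, 3 mm wall, standing on the bench. To load. Origin at the centre of its underside; z up.
- bur_block: Steel bur block, 56 x 30 mm and 24 mm high, with two rows of five thin burs standing 14 mm above its top, standing on the bench. To load. Origin at the centre of its underside; x along its 56 mm, y along its 30 mm, z up.
- pellet_box: Square steel pellet box with a closed lid that does not come off, 36 x 36 mm and 32 mm high, with a small dark knob 9 mm higher in the middle, standing on the bench. To load. Origin at the centre of its underside; x and y square to its sides, z up.
- straight_handpiece: Look-alike that stays: straight handpiece with the same barrel but a straight tapered nose and no head, 93 mm overall, lying on the bench. Origin on the barrel's axis, mid-barrel, 9 mm above the bench; x towards the nose (barrel -33 to +33, nose end +60 mm).
- large_bowl: Look-alike that stays: larger open steel bowl of the same form, 68 mm across and 34 mm high. Origin at the centre of its underside; z up.
- handpiece_rest: Insert with two bars across it at x -25 and +25 mm, 8 mm thick, 52 long. Each has a notch 36 mm wide, its floor 20 mm above the origin, cheeks 8 mm higher; 42 mm free between bars for fingers. The barrel lies along x in both notches, head either way. Teal, 120 (x) by 80 (y) mm, in any quarter of the 250 x 170 mm aluminium tray (rim 14 mm high). Origin: centre of its underside, 3 mm above the bench.
- round_well: Insert with a round well: a ring of 68 mm inner diameter, 3 mm wall, 8 mm high on a pad 5 mm thick; a thing in it stands on the pad, 5 mm above the origin. Teal, 120 (x) by 80 (y) mm, in any quarter of the 250 x 170 mm aluminium tray (rim 14 mm high). Origin: centre of its underside, 3 mm above the bench.
- long_well: Insert with a long well: a rim 78 (along x) by 50 mm inside, 3 mm wall, 8 mm high on a pad 5 mm thick; a thing in it stands on the pad, 5 mm above the origin. Teal, 120 (x) by 80 (y) mm, in any quarter of the 250 x 170 mm aluminium tray (rim 14 mm high). Origin: centre of its underside, 3 mm above the bench.
- square_well: Insert with a square well: a rim 56 by 56 mm inside, 3 mm wall, 8 mm high on a pad 5 mm thick; a thing in it stands on the pad, 5 mm above the origin. The tray is fixed. Teal, 120 (x) by 80 (y) mm, in any quarter of the 250 x 170 mm aluminium tray (rim 14 mm high). Origin: centre of its underside, 3 mm above the bench.
Things that resemble listed ones, but are neither listed nor needed, are in the scene too. Leave any purple look-alike of the bent_handpiece alone.

How it is judged:
By the outcome, as a careful person would: the job done as asked, in the order asked, and still so for the second after the job is handed in, with the robot touching nothing.
It also fails if it takes over 112 s, if anything falls off the work surface, if the arm or the gripper's body presses on something with over 40 N, if the wrist force passes 120 N, or if a joint passes its speed limit or range.

## Working session

There is one attempt and no reset: what is moved stays moved. The work goes in short steps, Python scripts to look and compute and a tool call to move; the robot and the scene stay as the last step left them, time stands still between calls to the robot, and variables do not carry over. Pictures are saved under pics/ and viewed, on a budget of 14 in all, crops included, one or two more only if the job needs it, and the job is handed in when it is done.

Besides the shell and the picture viewer there is one more tool, called as name(argument=value, ...) on one line, values as JSON. play_rows: Moves the arm, as the interface text tells. Its arguments: {"type":"object","properties":{"motion":{"type":"array","items":{"type":"object","properties":{"xyz":{"type":"array","items":{"type":"number"}},"delta_rot":{"type":"array","items":{"type":"number"}},"hand":{"type":"number"}}}},"grip_force":{"type":"number"}},"required":["motion"]}

```bash
mkdir -p pics
cat > h.py <<'E'
import numpy as np, cv2
from scipy.spatial.transform import Rotation as R
from workcell import robot
def snap(cam,name=None):
    c=robot.capture(cam)
    if name: cv2.imwrite(f'pics/{name}.png',c['pixels'][:,:,::-1])
    np.savez(f'{cam}.npz',**{k:c[k] for k in c})
    return c
def cloud(c):
    z=c['range_z'];K=np.array(c['K']);v,u=np.mgrid[:z.shape[0],:z.shape[1]]
    p=np.stack([(u-K[0,2])/K[0,0]*z,-(v-K[1,2])/K[1,1]*z,-z],-1)
    return p@R.from_quat(c['orientation']).as_matrix().T+np.array(c['xyz'])
def pl(c,u,v,h):
    K=np.array(c['K']);d=R.from_quat(c['orientation']).apply([(u-K[0,2])/K[0,0],-(v-K[1,2])/K[1,1],-1.])
    o=np.array(c['xyz']);return o+d*(h-o[2])/d[2]
E
python3 - <<'E'
from h import *
for n in('top','scene'):
    c=snap(n,n+'1');print(n,c['K'],c['xyz'],c['orientation'])
    print([k for k in c])
print(robot.observe(),robot.grip_point_offset)
E
```

```text
top [[379.66679776   0.         278.13047479]
 [  0.         379.66679776 211.09814238]
 [  0.           0.           1.        ]] [0.33345755 0.01723107 0.87868401] [-0.01971403  0.03151959  0.71375956 -0.69940344]
['pixels', 'range_z', 'K', 'xyz', 'orientation']
scene [[379.26197964   0.         281.33166098]
 [  0.         379.26197964 210.25947674]
 [  0.           0.           1.        ]] [0.93434849 0.48291554 0.67825596] [0.16683124 0.37938201 0.83829838 0.35424914]
['pixels', 'range_z', 'K', 'xyz', 'orientation']
{'time_s': 0.1, 'joints': array([ 1.30483629,  0.68991287, -0.19451068,  1.56617113,  0.15730502,
        0.90250641, -0.21512964]), 'qvel': array([-9.19683451e-04, -3.04203367e-03, -5.81597466e-05, -3.27255608e-03,
       -7.99642464e-04,  3.37204639e-04,  7.41636892e-04]), 'tau': array([-2.92728670e-03, -5.28499281e+01, -1.27123699e+00, -1.53836739e+01,
       -5.24785719e-02,  1.98881324e-03,  7.30919351e-05]), 'ee_pos': array([ 0.18435213, -0.59663209,  0.2380004 ]), 'ee_rot': array([ 9.88786139e-01,  1.49336286e-01, -1.80929615e-04, -7.83115827e-04]), 'wrist_force': array([-0.07851124,  0.21723802, -0.21883222]), 'torque': array([ 0.00145942, -0.00711142, -0.00810762]), 'width': 0.9984358759981389} 0.0187
```

View pics/top1.png

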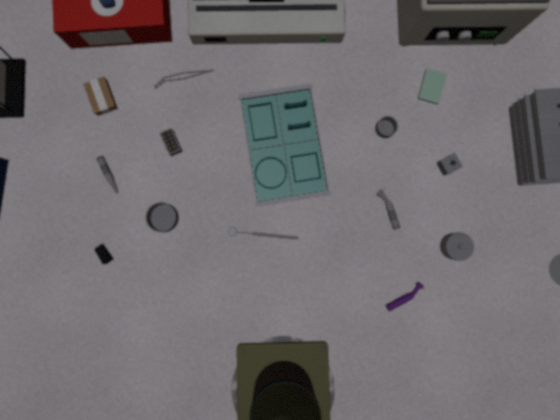

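View pics/scene1.png

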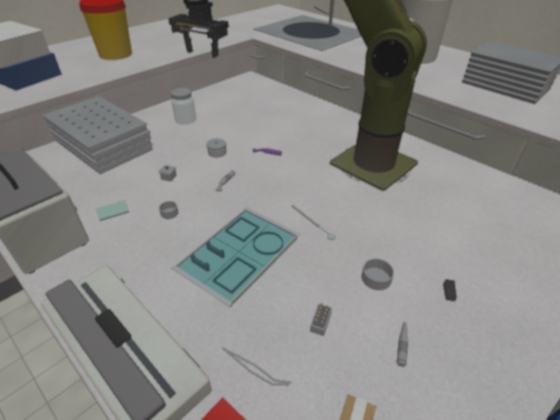

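The top view shows the tray centred near (284,143): long well (262,121), rest (297,116), round (270,173), square (306,167). The bent handpiece is at (388,210), small bowl (386,127), bur block (172,142) and pellet box (449,163). The ones to leave are the straight handpiece (107,174), large bowl (163,217), purple look-alike (405,296) and drum (458,246).

```bash
cat > m.py <<'E'
from h import *
c=dict(np.load('top.npz'));P=cloud(c)
H=P[...,2]
print('table z',np.median(H[235:280,180:230]), 'noise',H[255:275,180:230].std())
def blob(name,u,v,r,h,zt=.006):
    img=c['pixels'].astype(np.int16)
    s=(slice(v-r,v+r),slice(u-r,u+r))
    m=np.zeros(H.shape,np.uint8); m[s]=(H[s]>zt)
    n,l,st,ce=cv2.connectedComponentsWithStats(m)
    k=1+np.argmax(st[1:,4]); m=(l==k).astype(np.uint8)
    p=P[m>0]; 
    q=(p[:,:2]*1000).astype(np.float32)
    (rc,sz,an)=cv2.minAreaRect(q)
    print(name,len(p),'mean',p.mean(0).round(4),'zmax',p[:,2].max().round(4),'rect',np.round(rc,1),np.round(sz,1),round(an,1))
    return m
blob('bent',388,210,26,.018);blob('sb',386,127,16,.028);blob('bur',172,142,20,.03);blob('box',449,163,18,.03)
blob('straight',107,174,26,.018);blob('lb',163,217,22,.03)
# tray by teal colour
hsv=cv2.cvtColor(c['pixels'],cv2.COLOR_RGB2HSV)
print(hsv[150,290],hsv[143,260])
m=cv2.inRange(hsv,(80,50,40),(100,255,255)); m[:80]=0;m[210:]=0;m[:,:230]=0;m[:,340:]=0
q=np.argwhere(m)[:,::-1].astype(np.float32)
w=np.array([pl(c,u,v,.008)[:2]*1000 for u,v in q],np.float32)
print('tray',cv2.minAreaRect(w),m.sum()/255)
tr=P[80:210,235:335]; hi=tr[tr[...,2]>.018]; print('rest pts',hi.mean(0),cv2.minAreaRect((hi[:,:2]*1000).astype(np.float32)))
big=cv2.resize(c['pixels'][70:235,235:470],(800,562),interpolation=cv2.INTER_CUBIC)
cv2.imwrite('pics/crop1.png',cv2.convertScaleAbs(big[:,:,::-1],alpha=1.6))
E
python3 m.py
```

```text
table z 4.5184770727957346e-05 noise 0.05548035878520942
bent 304 mean [ 0.3924 -0.2543  0.0146] zmax 0.0211 rect [ 395.7 -253.9] [97.8 22.1] 23.1
sb 220 mean [ 0.5856 -0.2523  0.0241] zmax 0.8787 rect [ 460.4 -134.8] [ 47.4 393.3] 46.7
bur 366 mean [0.5555 0.2407 0.0331] zmax 0.8787 rect [450.9 149.2] [350.6  43.7] 41.2
box 348 mean [ 0.4936 -0.3897  0.0317] zmax 0.8787 rect [ 410.1 -201.8] [ 39.1 462.5] 24.1
straight 287 mean [0.4914 0.3891 0.0179] zmax 0.8787 rect [406.3 227.5] [440.5  62.7] 62.8
lb 340 mean [0.3864 0.2643 0.0294] zmax 0.8787 rect [378.  155.3] [282.5  66.9] 85.4
[ 88  70 110] [ 87  70 110]
tray ((552.6983642578125, -14.103279113769531), (241.2765350341797, 160.2772216796875), 8.112829208374023) 6937.0
rest pts [ 0.55620162 -0.03267034  0.18449485] ((501.68121337890625, -22.122833251953125), (309.9089660644531, 157.04559326171875), 13.078770637512207)
```

View pics/crop1.png

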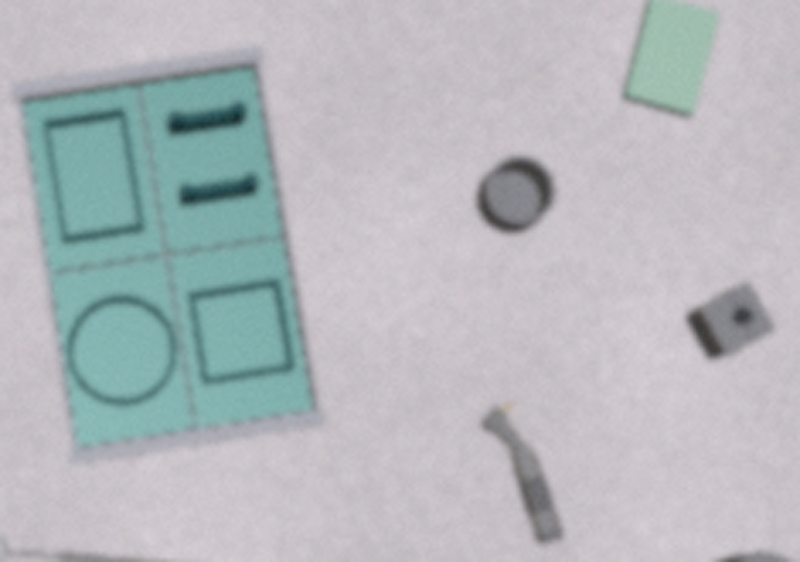

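The crop shows clean wells, rest bars at (207,119)/(218,188), the bent handpiece with its head up-left at (495,418), and the bowl and box clear. I'll redo the measurement without the invalid depth pixels.

```bash
cat > m2.py <<'E'
from h import *
c=dict(np.load('top.npz'));P=cloud(c);ok=c['range_z']>.1;H=np.where(ok,P[...,2],0)
def comp(u,v,r,lo,hi):
    m=np.zeros(H.shape,np.uint8);s=(slice(v-r,v+r),slice(u-r,u+r));m[s]=(H[s]>lo)&(H[s]<hi)
    n,l,st,ce=cv2.connectedComponentsWithStats(m);return l==1+np.argmax(st[1:,4])
def rep(name,m,h=None):
    p=P[m];q=(p[:,:2]*1000).astype(np.float32)
    if h is not None: q=np.array([pl(c,u,v,h)[:2]*1000 for v,u in np.argwhere(m)],np.float32)
    a=cv2.minAreaRect(q);print(name,len(p),'mean',q.mean(0).round(1),'z',np.percentile(p[:,2],[5,50,95]).round(4),'rect',np.round(a[0],1),np.round(a[1],1),round(a[2],1));return q
rep('sb all',comp(386,127,18,.006,.05));
rep('sb rim',comp(386,127,18,.02,.05))
rep('bur',comp(172,142,22,.012,.06));rep('burtop',comp(172,142,22,.02,.06))
rep('box',comp(449,163,20,.024,.06))
q=rep('bent',comp(388,210,28,.006,.04));q2=rep('bent hi',comp(388,210,28,.011,.04))
# barrel axis: rear part
d=np.array([1,.3]);
mu=q.mean(0);ev=np.linalg.svd(q-mu)[2][0];
if ev[0]<0: ev=-ev
t=(q-mu)@ev;s=q[t<5];mm=s.mean(0);e=np.linalg.svd(s-mm)[2][0];e=e if e[0]>0 else -e
tt=(q-mm)@e;n=(q-mm)@np.array([-e[1],e[0]]);print('axis',np.degrees(np.arctan2(e[1],e[0])),'back end',mm+e*tt.min(),tt.min(),tt.max(),'origin',mm+e*(tt.min()+33.5))
for a in range(int(tt.min()),int(tt.max()),8):
    k=(tt>=a)&(tt<a+8)
    if k.any():print(round(a-tt.min()),k.sum(),n[k].min().round(1),n[k].max().round(1))
rep('straight',comp(107,174,26,.006,.04));rep('lb',comp(163,217,24,.006,.06))
g=cv2.cvtColor(c['pixels'],cv2.COLOR_RGB2GRAY)
hsv=cv2.cvtColor(c['pixels'],cv2.COLOR_RGB2HSV)
big=hsv[...,2].astype(int)
bg=cv2.medianBlur(hsv[...,2],21).astype(int)
m=((bg-big)>9).astype(np.uint8)
for nm,(u,v),r in(('long',(262,121),20),('round',(270,173),21),('square',(306,167),19),('rest',(297,116),18)):
    k=np.zeros_like(m);k[v-r:v+r,u-r:u+r]=m[v-r:v+r,u-r:u+r]
    n,l,st,ce=cv2.connectedComponentsWithStats(k,connectivity=8)
    kk=[i for i in range(1,n) if st[i,4]>(15)] 
    for i in kk: rep(nm,l==i,.012 if nm!='rest' else .025)
E
python3 m2.py
```

```text
sb all 219 mean [ 586.8 -253.5] z [0.0071 0.0216 0.0291] rect [ 586.7 -253.6] [46.7 47.6] 55.5
sb rim 121 mean [ 587.3 -253.5] z [0.021  0.0263 0.0295] rect [ 586.9 -253.3] [46.5 47.2] 52.1
bur 344 mean [558.2 243.8] z [0.0172 0.0241 0.0364] rect [559.8 245.4] [57.1 30.3] 23.0
burtop 319 mean [559.2 244.5] z [0.0214 0.0242 0.0364] rect [560.  245.5] [56.7 30.2] 23.0
box 290 mean [ 495.3 -393.2] z [0.0284 0.0317 0.0394] rect [ 495.8 -394.7] [38.5 39.3] 27.2
bent 304 mean [ 392.4 -254.3] z [0.0094 0.0149 0.0187] rect [ 395.7 -253.9] [97.8 22.1] 23.1
bent hi 263 mean [ 391.  -255.3] z [0.0119 0.0155 0.0188] rect [ 395.6 -253.6] [97.8 21.4] 23.1
axis 16.302456 back end [ 349.00616 -268.69473] -25.523933 71.89524 origin [ 381.15924 -259.29102]
1 27 -10.0 7.3
9 27 -8.6 7.0
17 30 -9.7 7.6
25 28 -9.7 7.1
33 27 -9.8 7.2
41 29 -10.2 7.3
49 27 -8.8 7.4
57 23 -8.3 5.6
65 17 -4.8 5.8
73 16 -1.1 8.5
81 22 1.3 16.5
89 26 -4.3 17.2
straight 286 mean [492.  390.4] z [0.0092 0.0154 0.019 ] rect [487.3 389.4] [91.9 17.2] 26.4
lb 338 mean [386.7 265.8] z [0.0076 0.0277 0.0352] rect [386.8 262.9] [65.9 66.7] 88.0
long 362 mean [607.9  34.7] z [0.0058 0.0114 0.0173] rect [607.1  35.2] [89.9 59.7] 8.4
round 321 mean [486.2  20.4] z [0.0054 0.0098 0.017 ] rect [485.7  18.5] [76.4 77. ] 62.8
square 51 mean [ 509.2 -101.5] z [0.0018 0.0071 0.0121] rect [ 510.5 -101.5] [61.5  4.6] 7.7
square 332 mean [497.8 -64.8] z [0.0056 0.0109 0.0173] rect [497.7 -63.2] [67.  66.5] 7.6
rest 175 mean [640.  -42.1] z [0.0063 0.0205 0.0307] rect [640.  -42.1] [18.  57.1] 6.0
rest 28 mean [627.4 -82.3] z [0.0013 0.0066 0.009 ] rect [627.2 -82.4] [38.2  3.8] 7.7
rest 175 mean [591.1 -49.7] z [0.0065 0.0201 0.031 ] rect [591.6 -49.7] [18.1 57.2] 8.2
```

```bash
cat >> h.py <<'E'
def plan(*wp):
    """world waypoints (x,y,z mm, yaw deg of tool x) -> scaled shift/turn in the present tool axes"""
    o=robot.observe();T=R.from_quat(o['ee_rot']);p=o['ee_pos'];M=T.as_matrix()
    print('t',round(o['time_s'],2),'p',p.round(4),'yaw',round(np.degrees(np.arctan2(M[1,0],M[0,0])),2),'w',round(o['width']*88,1),'F',o['wrist_force'].round(1))
    for x,y,z,a in wp:
        s=T.inv().apply(np.array([x,y,z])/1000-p);G=R.from_euler('z',a,degrees=True)*R.from_euler('x',180,degrees=True)
        rv=np.degrees((T.inv()*G).as_rotvec())
        print((x,y,z,a),'xyz',(s/.5).round(3).tolist(),'rot',(rv/180).round(4).tolist(),'rows',max(np.linalg.norm(s)/.05,np.linalg.norm(rv)/8.59).round(1))
E
python3 -c "
from h import *
plan((381.5,-260.4,90,16.3),(381.5,-260.4,4,16.3))"
```

```text
t 0.1 p [ 0.1844 -0.5966  0.238 ] yaw 17.18 w 87.9 F [-0.1  0.2 -0.2]
(381.5, -260.4, 90, 16.3) xyz [0.575, -0.526, 0.297] rot [-0.0005, 0.0, 0.0049] rows 8.3
(381.5, -260.4, 4, 16.3) xyz [0.575, -0.525, 0.469] rot [-0.0005, 0.0, 0.0049] rows 9.1
```

play_rows(motion=[{"xyz": [0.575,-0.526,0.28],"delta_rot": [0,0,0.005],"hand": 1},{"xyz": [0.575,-0.526,0.28],"delta_rot": [0,0,0.005],"hand": 1},{"xyz": [0.575,-0.526,0.28],"delta_rot": [0,0,0.005],"hand": 1},{"xyz": [0.575,-0.526,0.28],"delta_rot": [0,0,0.005],"hand": 1},{"xyz": [0.575,-0.526,0.28],"delta_rot": [0,0,0.005],"hand": 1},{"xyz": [0.575,-0.526,0.28],"delta_rot": [0,0,0.005],"hand": 1},{"xyz": [0.575,-0.526,0.28],"delta_rot": [0,0,0.005],"hand": 1},{"xyz": [0.575,-0.526,0.28],"delta_rot": [0,0,0.005],"hand": 1},{"xyz": [0.575,-0.526,0.28],"delta_rot": [0,0,0.005],"hand": 1},{"xyz": [0.575,-0.526,0.28],"delta_rot": [0,0,0.005],"hand": 1},{"xyz": [0.575,-0.526,0.28],"delta_rot": [0,0,0.005],"hand": 1}], grip_force=20)

```text
time_s: 1.2
ee_pos: [0.3812, -0.2618, 0.0988]
ee_rot: [0.99, 0.141, -0.0, 0.0]
wrist_force: [-0.5, -0.9, -0.1]
width: 0.998
```

```bash
python3 -c "
from h import *
plan((381.5,-260.4,45,16.3),(381.5,-260.4,4,16.3),(381.5,-260.4,60,16.3))
snap('wrist','w1')"
```

```text
t 1.2 p [ 0.3812 -0.2618  0.0988] yaw 16.25 w 87.8 F [-0.5 -0.9 -0.1]
(381.5, -260.4, 45, 16.3) xyz [0.001, -0.003, 0.107] rot [0.0002, 0.0003, -0.0003] rows 1.1
(381.5, -260.4, 4, 16.3) xyz [0.002, -0.003, 0.189] rot [0.0002, 0.0003, -0.0003] rows 1.9
(381.5, -260.4, 60, 16.3) xyz [0.001, -0.002, 0.077] rot [0.0002, 0.0003, -0.0003] rows 0.8
```

View pics/w1.png

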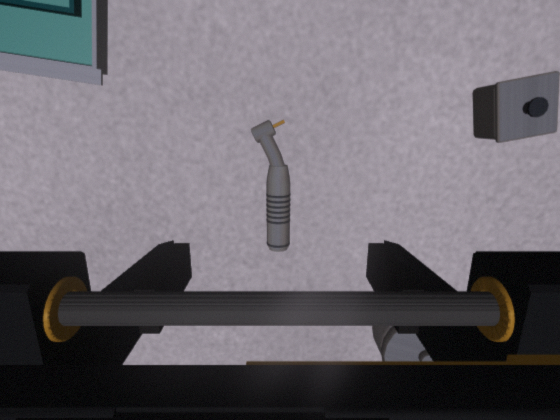

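The wrist view shows the bent handpiece with its barrel at u≈279, centred between the fingers and parallel to the pads. Next I descend and grasp it.

play_rows(motion=[{"xyz": [0.002,-0.003,0.1],"delta_rot": [0,0,0],"hand": 1},{"xyz": [0.002,-0.003,0.16],"delta_rot": [0,0,0],"hand": 1},{"xyz": [0.002,-0.003,0.188],"delta_rot": [0,0,0],"hand": 1},{"xyz": [0.002,-0.003,0.188],"delta_rot": [0,0,0],"hand": -1},{"xyz": [0.002,-0.003,0.188],"delta_rot": [0,0,0],"hand": -1},{"xyz": [0.002,-0.003,0.188],"delta_rot": [0,0,0],"hand": -1},{"xyz": [0.002,-0.003,0.188],"delta_rot": [0,0,0],"hand": -1},{"xyz": [0.002,-0.003,0.188],"delta_rot": [0,0,0],"hand": -1},{"xyz": [0.002,-0.003,0.188],"delta_rot": [0,0,0],"hand": -1},{"xyz": [0.002,-0.003,0.188],"delta_rot": [0,0,0],"hand": -1}], grip_force=25)

```text
time_s: 2.25
ee_pos: [0.3817, -0.2609, 0.0051]
ee_rot: [0.99, 0.14, 0.0, 0.001]
wrist_force: [-0.3, -0.1, 0.1]
width: 0.39
```

```bash
python3 -c "
from h import *
plan((381.5,-260.4,90,16.3),(616.5,-45.8,90,8.1),(616.5,-45.8,30,8.1))"
```

```text
t 2.25 p [ 0.3817 -0.2609  0.0051] yaw 16.13 w 34.3 F [-0.3 -0.1  0.1]
(381.5, -260.4, 90, 16.3) xyz [-0.0, -0.001, -0.17] rot [0.0005, -0.0, -0.001] rows 1.7
(616.5, -45.8, 90, 8.1) xyz [0.571, -0.283, -0.17] rot [0.0005, -0.0001, 0.0446] rows 6.6
(616.5, -45.8, 30, 8.1) xyz [0.571, -0.283, -0.05] rot [0.0005, -0.0001, 0.0446] rows 6.4
```

The fingers are still closing, so I hold the pose for them and then lift.

play_rows(motion=[{"xyz": [0,0,0],"delta_rot": [0,0,0],"hand": -1},{"xyz": [0,0,0],"delta_rot": [0,0,0],"hand": -1},{"xyz": [0,0,0],"delta_rot": [0,0,0],"hand": -1},{"xyz": [0,0,0],"delta_rot": [0,0,0],"hand": -1},{"xyz": [0,0,0],"delta_rot": [0,0,0],"hand": -1},{"xyz": [0,0,0],"delta_rot": [0,0,0],"hand": -1},{"xyz": [0,0,-0.06],"delta_rot": [0,0,0],"hand": -1},{"xyz": [0,0,-0.12],"delta_rot": [0,0,0],"hand": -1},{"xyz": [0,0,-0.17],"delta_rot": [0,0,0],"hand": -1},{"xyz": [0,0,-0.17],"delta_rot": [0,0,0],"hand": -1}])

```text
time_s: 3.25
ee_pos: [0.3834, -0.2596, 0.0922]
ee_rot: [0.99, 0.141, 0.002, 0.001]
wrist_force: [0.1, -0.5, -1.8]
width: 0.179
```

```bash
python3 -c "
from h import *
plan((616.5,-45.8,90,8.1),(616.5,-45.8,30,8.1))
snap('wrist','w2')"
```

```text
t 3.25 p [ 0.3834 -0.2596  0.0922] yaw 16.23 w 15.8 F [ 0.1 -0.5 -1.8]
(616.5, -45.8, 90, 8.1) xyz [0.567, -0.28, 0.006] rot [0.0006, -0.0015, 0.0452] rows 6.3
(616.5, -45.8, 30, 8.1) xyz [0.567, -0.28, 0.126] rot [0.0006, -0.0015, 0.0452] rows 6.4
```

View pics/w2.png

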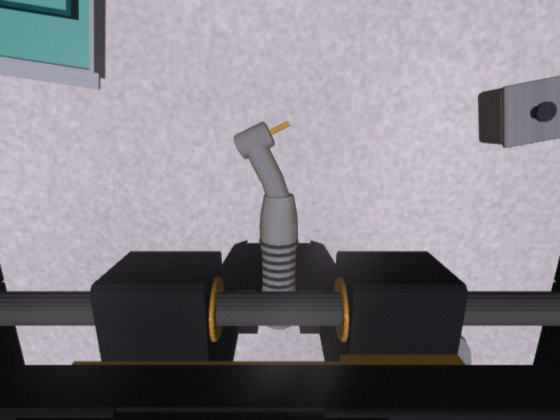

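The handpiece is held at 15.8 mm, aligned, with the head forward. Before moving I check where along the barrel the pads sit.

```bash
python3 -c "
from h import *
c=dict(np.load('wrist.npz'));o=robot.observe()
T=R.from_quat(o['ee_rot']);K=c['K']
for d in([0,0,0],[.033,0,0],[-.033,0,0],[.009,0,0],[-.009,0,0]):
    p=o['ee_pos']+T.apply(np.array(d)+[0,0,-.005]);q=R.from_quat(c['orientation']).inv().apply(p-c['xyz']);print(d,K[0,2]+K[0,0]*q[0]/-q[2],K[1,2]-K[1,1]*q[1]/-q[2])
"
```

```text
[0, 0, 0] 279.49750804178205 264.52311563807825
[0.033, 0, 0] 279.5267599170773 198.35888704008707
[-0.033, 0, 0] 279.4713129297612 323.7733128440858
[0.009, 0, 0] 279.5051610807266 247.21286071969195
[-0.009, 0, 0] 279.49008172563435 281.3205508203582
```

play_rows(motion=[{"xyz": [0.567,-0.28,0.006],"delta_rot": [0,0,0.045],"hand": -1},{"xyz": [0.567,-0.28,0.006],"delta_rot": [0,0,0.045],"hand": -1},{"xyz": [0.567,-0.28,0.006],"delta_rot": [0,0,0.045],"hand": -1},{"xyz": [0.567,-0.28,0.006],"delta_rot": [0,0,0.045],"hand": -1},{"xyz": [0.567,-0.28,0.006],"delta_rot": [0,0,0.045],"hand": -1},{"xyz": [0.567,-0.28,0.006],"delta_rot": [0,0,0.045],"hand": -1},{"xyz": [0.567,-0.28,0.006],"delta_rot": [0,0,0.045],"hand": -1},{"xyz": [0.567,-0.28,0.006],"delta_rot": [0,0,0.045],"hand": -1},{"xyz": [0.567,-0.28,0.006],"delta_rot": [0,0,0.045],"hand": -1}])

```text
time_s: 4.2
ee_pos: [0.6134, -0.0461, 0.0848]
ee_rot: [0.997, 0.072, -0.002, 0.001]
wrist_force: [0.1, -1.1, -1.3]
width: 0.181
```

```bash
python3 -c "
from h import *
plan((616.5,-45.8,50,8.1),(616.5,-45.8,28,8.1))
snap('wrist','w3')"
```

```text
t 4.2 p [ 0.6134 -0.0461  0.0848] yaw 8.22 w 15.9 F [ 0.1 -1.1 -1.3]
(616.5, -45.8, 50, 8.1) xyz [0.006, 0.0, 0.07] rot [0.0005, 0.0012, 0.0007] rows 0.7
(616.5, -45.8, 28, 8.1) xyz [0.007, 0.0, 0.114] rot [0.0005, 0.0012, 0.0007] rows 1.1
```

View pics/w3.png

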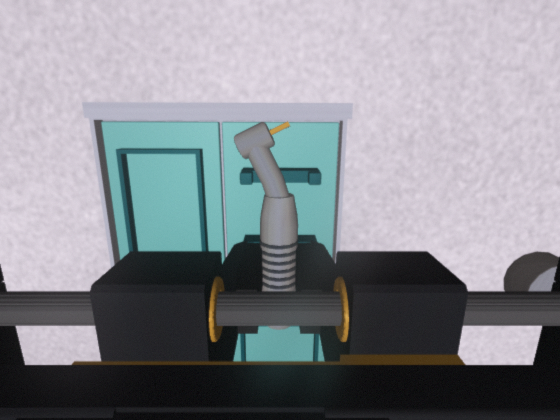

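```bash
python3 -c "
from h import *
c=dict(np.load('wrist.npz'))
print(pl(c,281,171,.031),pl(c,281,181,.031), 'expect far bar',616.5+25*.99,-45.8+25*.141)"
```

```text
[ 0.64938937 -0.04196705  0.031     ] [ 0.64307602 -0.04289014  0.031     ] expect far bar 641.25 -42.275
```

play_rows(motion=[{"xyz": [0.006,0,0.02],"delta_rot": [0,0,0],"hand": -1},{"xyz": [0.006,0,0.04],"delta_rot": [0,0,0],"hand": -1}])

```text
time_s: 4.45
ee_pos: [0.6177, -0.0465, 0.0659]
ee_rot: [0.998, 0.07, -0.0, 0.001]
wrist_force: [0.6, 1.0, -0.4]
width: 0.181
```

```bash
python3 -c "
from h import *
plan((618,-45.8,28.5,8.1),(618,-45.8,100,8.1))"
```

```text
t 4.45 p [ 0.6177 -0.0465  0.0659] yaw 8.08 w 15.9 F [ 0.6  1.  -0.4]
(618, -45.8, 28.5, 8.1) xyz [0.001, -0.001, 0.075] rot [0.0003, 0.0001, -0.0001] rows 0.7
(618, -45.8, 100, 8.1) xyz [0.001, -0.001, -0.068] rot [0.0003, 0.0001, -0.0001] rows 0.7
```

play_rows(motion=[{"xyz": [0.001,-0.001,0.03],"delta_rot": [0,0,0],"hand": -1},{"xyz": [0.001,-0.001,0.055],"delta_rot": [0,0,0],"hand": -1},{"xyz": [0.001,-0.001,0.068],"delta_rot": [0,0,0],"hand": -1},{"xyz": [0.001,-0.001,0.074],"delta_rot": [0,0,0],"hand": -1},{"xyz": [0.001,-0.001,0.074],"delta_rot": [0,0,0],"hand": -1},{"xyz": [0.001,-0.001,0.074],"delta_rot": [0,0,0],"hand": -1}])

```text
time_s: 5.05
ee_pos: [0.6188, -0.0443, 0.0301]
ee_rot: [0.997, 0.071, 0.0, 0.0]
wrist_force: [-0.4, 0.3, -0.9]
width: 0.177
```

play_rows(motion=[{"xyz": [0,0,0],"delta_rot": [0,0,0],"hand": -0.3},{"xyz": [0,0,0],"delta_rot": [0,0,0],"hand": -0.3},{"xyz": [0,0,0],"delta_rot": [0,0,0],"hand": -0.3},{"xyz": [0,0,-0.05],"delta_rot": [0,0,0],"hand": -0.3},{"xyz": [0,0,-0.12],"delta_rot": [0,0,0],"hand": -0.2},{"xyz": [0,0,-0.2],"delta_rot": [0,0,0],"hand": 0.5}])

```text
time_s: 5.65
ee_pos: [0.6176, -0.0444, 0.1301]
ee_rot: [0.997, 0.071, -0.001, -0.0]
wrist_force: [0.2, 0.4, -0.9]
width: 0.469
```

```bash
python3 -c "
from h import *
plan((586.9,-253.4,110,8.1),(586.9,-253.4,13,8.1))
c=snap('wrist','w4')"
```

```text
t 5.65 p [ 0.6176 -0.0444  0.1301] yaw 8.2 w 41.3 F [ 0.2  0.4 -0.9]
(586.9, -253.4, 110, 8.1) xyz [-0.12, 0.405, 0.04] rot [-0.0001, 0.0007, 0.0006] rows 4.2
(586.9, -253.4, 13, 8.1) xyz [-0.12, 0.405, 0.234] rot [-0.0001, 0.0007, 0.0006] rows 4.8
```

View pics/w4.png

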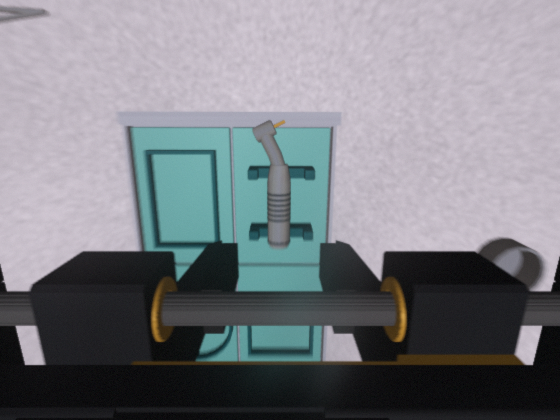

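The handpiece rests across both bars, at (278,215) in the image, and it is released. The bowl is next.

play_rows(motion=[{"xyz": [-0.12,0.405,0.02],"delta_rot": [0,0,0],"hand": 1},{"xyz": [-0.12,0.405,0.02],"delta_rot": [0,0,0],"hand": 1},{"xyz": [-0.12,0.405,0.02],"delta_rot": [0,0,0],"hand": 1},{"xyz": [-0.12,0.405,0.02],"delta_rot": [0,0,0],"hand": 1},{"xyz": [-0.12,0.405,0.05],"delta_rot": [0,0,0],"hand": 1},{"xyz": [-0.12,0.405,0.1],"delta_rot": [0,0,0],"hand": 1},{"xyz": [-0.12,0.405,0.12],"delta_rot": [0,0,0],"hand": 1},{"xyz": [-0.12,0.405,0.12],"delta_rot": [0,0,0],"hand": 1}])

```text
time_s: 6.5
ee_pos: [0.5869, -0.2519, 0.0682]
ee_rot: [0.997, 0.072, -0.001, -0.001]
wrist_force: [0.0, 0.4, -0.1]
width: 1.0
```

```bash
python3 -c "
from h import *
plan((586.9,-253.4,45,8.1),(586.9,-253.4,12,8.1))
c=snap('wrist','w5');P=cloud(c);H=P[...,2]
m=((H>.015)&(H<.04)&(c['range_z']>.1)&(abs(P[...,0]-.587)<.05)&(abs(P[...,1]+.253)<.05))
q=(P[m][:,:2]*1000).astype(np.float32);print(len(q),cv2.minAreaRect(q),cv2.minEnclosingCircle(q))"
```

```text
t 6.5 p [ 0.5869 -0.2519  0.0682] yaw 8.27 w 88.0 F [ 0.   0.4 -0.1]
(586.9, -253.4, 45, 8.1) xyz [-0.0, 0.003, 0.046] rot [-0.0006, 0.0008, 0.001] rows 0.5
(586.9, -253.4, 12, 8.1) xyz [-0.0, 0.003, 0.112] rot [-0.0006, 0.0008, 0.001] rows 1.1
1773 ((589.3185424804688, -252.01168823242188), (47.49552917480469, 46.69226837158203), 9.889799118041992) ((589.2453002929688, -252.3162841796875), 24.06112289428711)
```

play_rows(motion=[{"xyz": [0.003,0.001,0.06],"delta_rot": [0,0,0],"hand": 1},{"xyz": [0.003,0.001,0.1],"delta_rot": [0,0,0],"hand": 1},{"xyz": [0.003,0.001,0.114],"delta_rot": [0,0,0],"hand": 1},{"xyz": [0.003,0.001,0.114],"delta_rot": [0,0,0],"hand": -1},{"xyz": [0.003,0.001,0.114],"delta_rot": [0,0,0],"hand": -1},{"xyz": [0.003,0.001,0.114],"delta_rot": [0,0,0],"hand": -1},{"xyz": [0.003,0.001,0.114],"delta_rot": [0,0,0],"hand": -1},{"xyz": [0.003,0.001,0.114],"delta_rot": [0,0,0],"hand": -1},{"xyz": [0.003,0.001,0.114],"delta_rot": [0,0,0],"hand": -1},{"xyz": [0.003,0.001,0.114],"delta_rot": [0,0,0],"hand": -1},{"xyz": [0.003,0.001,0.114],"delta_rot": [0,0,0],"hand": -1},{"xyz": [0.003,0.001,0.114],"delta_rot": [0,0,0],"hand": -1}], grip_force=15)

```text
time_s: 7.75
ee_pos: [0.5897, -0.2537, 0.0133]
ee_rot: [0.997, 0.071, 0.0, 0.0]
wrist_force: [-0.8, 0.1, 6.2]
width: 0.546
```

```bash
python3 -c "
from h import *
plan((588,-252.8,100,8.1),(487,18.5,100,8.1))"
```

```text
t 7.75 p [ 0.5897 -0.2537  0.0133] yaw 8.17 w 48.1 F [-0.8  0.1  6.2]
(588, -252.8, 100, 8.1) xyz [-0.003, -0.002, -0.173] rot [0.0001, -0.0002, 0.0004] rows 1.7
(487, 18.5, 100, 8.1) xyz [-0.126, -0.568, -0.174] rot [0.0001, -0.0002, 0.0004] rows 6.1
```

play_rows(motion=[{"xyz": [0,0,-0.07],"delta_rot": [0,0,0],"hand": -1},{"xyz": [-0.03,-0.1,-0.17],"delta_rot": [0,0,0],"hand": -1},{"xyz": [-0.126,-0.568,-0.17],"delta_rot": [0,0,0],"hand": -1},{"xyz": [-0.126,-0.568,-0.17],"delta_rot": [0,0,0],"hand": -1},{"xyz": [-0.126,-0.568,-0.17],"delta_rot": [0,0,0],"hand": -1},{"xyz": [-0.126,-0.568,-0.17],"delta_rot": [0,0,0],"hand": -1},{"xyz": [-0.126,-0.568,-0.17],"delta_rot": [0,0,0],"hand": -1},{"xyz": [-0.126,-0.568,-0.14],"delta_rot": [0,0,0],"hand": -1},{"xyz": [-0.126,-0.568,-0.1],"delta_rot": [0,0,0],"hand": -1},{"xyz": [-0.126,-0.568,-0.08],"delta_rot": [0,0,0],"hand": -1},{"xyz": [-0.126,-0.568,-0.08],"delta_rot": [0,0,0],"hand": -1}])

```text
time_s: 8.85
ee_pos: [0.4859, 0.0181, 0.0516]
ee_rot: [0.997, 0.071, -0.001, 0.0]
wrist_force: [-0.8, -0.0, -0.4]
width: 0.543
```

```bash
python3 -c "
from h import *
plan((487,18.5,22,8.1),(487,18.5,100,8.1))
snap('top','t2');snap('wrist','w6')"
```

```text
t 8.85 p [0.4859 0.0181 0.0516] yaw 8.18 w 47.8 F [-0.8 -0.  -0.4]
(487, 18.5, 22, 8.1) xyz [0.002, -0.0, 0.059] rot [0.0002, 0.0008, 0.0005] rows 0.6
(487, 18.5, 100, 8.1) xyz [0.002, -0.0, -0.097] rot [0.0002, 0.0008, 0.0005] rows 1.0
```

View pics/w6.png

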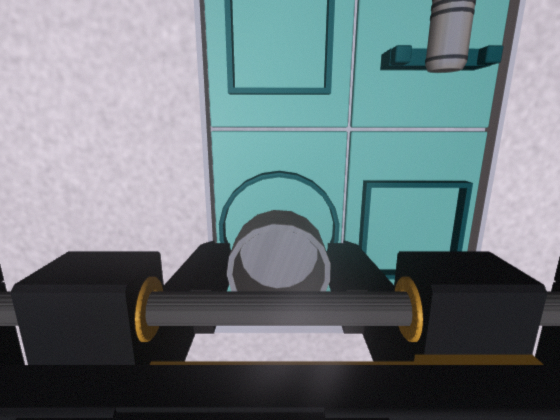

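The bowl is centred laterally over the ring (u≈279). I check the fore-aft position against the ring's far edge at v≈173.

```bash
python3 -c "
from h import *
c=dict(np.load('wrist.npz'))
print(pl(c,279,173,.016), 'expected outer edge',487+37*.99,18.5+37*.141)"
```

```text
[0.52375275 0.02375277 0.016     ] expected outer edge 523.63 23.717
```

play_rows(motion=[{"xyz": [0.002,0,0.03],"delta_rot": [0,0,0],"hand": -1},{"xyz": [0.002,0,0.045],"delta_rot": [0,0,0],"hand": -1}])

```text
time_s: 9.15
ee_pos: [0.4882, 0.0182, 0.0302]
ee_rot: [0.997, 0.071, 0.001, -0.0]
wrist_force: [0.2, -0.5, -0.7]
width: 0.546
```

Those agree. I lower it, release and retreat.

play_rows(motion=[{"xyz": [0,0,0.008],"delta_rot": [0,0,0],"hand": -1},{"xyz": [0,0,0.015],"delta_rot": [0,0,0],"hand": -1},{"xyz": [0,0,0.016],"delta_rot": [0,0,0],"hand": -1},{"xyz": [0,0,0.016],"delta_rot": [0,0,0],"hand": -1},{"xyz": [0,0,0.016],"delta_rot": [0,0,0],"hand": 0.4},{"xyz": [0,0,0.016],"delta_rot": [0,0,0],"hand": 0.4},{"xyz": [0,0,0.016],"delta_rot": [0,0,0],"hand": 0.4},{"xyz": [0,0,-0.03],"delta_rot": [0,0,0],"hand": 0.4},{"xyz": [0,0,-0.1],"delta_rot": [0,0,0],"hand": 0.4},{"xyz": [0,0,-0.18],"delta_rot": [0,0,0],"hand": 0.4}])

```text
time_s: 10.15
ee_pos: [0.4867, 0.0185, 0.1208]
ee_rot: [0.997, 0.072, -0.001, 0.0]
wrist_force: [0.9, 0.2, -0.2]
width: 0.7
```

```bash
python3 -c "
from h import *
plan((560,245.4,110,23),(560,245.4,70,23))"
```

```text
t 10.15 p [0.4867 0.0185 0.1208] yaw 8.2 w 61.6 F [ 0.9  0.2 -0.2]
(560, 245.4, 110, 23) xyz [0.21, -0.428, 0.021] rot [-0.0001, 0.0008, -0.0822] rows 4.8
(560, 245.4, 70, 23) xyz [0.21, -0.428, 0.101] rot [-0.0001, 0.0008, -0.0822] rows 4.9
```

play_rows(motion=[{"xyz": [0.21,-0.428,0.02],"delta_rot": [0,0,-0.082],"hand": 0.6},{"xyz": [0.21,-0.428,0.02],"delta_rot": [0,0,-0.082],"hand": 0.6},{"xyz": [0.21,-0.428,0.02],"delta_rot": [0,0,-0.082],"hand": 0.6},{"xyz": [0.21,-0.428,0.02],"delta_rot": [0,0,-0.082],"hand": 0.6},{"xyz": [0.21,-0.428,0.04],"delta_rot": [0,0,-0.082],"hand": 0.6},{"xyz": [0.21,-0.428,0.06],"delta_rot": [0,0,-0.082],"hand": 0.6},{"xyz": [0.21,-0.428,0.06],"delta_rot": [0,0,-0.082],"hand": 0.6},{"xyz": [0.21,-0.428,0.06],"delta_rot": [0,0,-0.082],"hand": 0.6}])

```text
time_s: 10.95
ee_pos: [0.5607, 0.243, 0.0897]
ee_rot: [0.98, 0.198, -0.001, 0.001]
wrist_force: [0.7, -0.3, 0.5]
width: 0.801
```

```bash
python3 -c "
from h import *
plan((560,245.4,45,23),(560,245.4,12,23))
c=snap('wrist','w7');P=cloud(c);H=P[...,2]
m=((H>.018)&(H<.027)&(c['range_z']>.1)&(abs(P[...,0]-.56)<.06)&(abs(P[...,1]-.245)<.05))
q=(P[m][:,:2]*1000).astype(np.float32);print(len(q),cv2.minAreaRect(q))"
```

```text
t 10.95 p [0.5607 0.243  0.0897] yaw 22.86 w 70.5 F [ 0.7 -0.3  0.5]
(560, 245.4, 45, 23) xyz [0.001, -0.005, 0.089] rot [0.0007, 0.0007, -0.0008] rows 0.9
(560, 245.4, 12, 23) xyz [0.001, -0.005, 0.155] rot [0.0007, 0.0007, -0.0008] rows 1.6
2912 ((563.1390991210938, 247.48068237304688), (55.566341400146484, 29.892215728759766), 23.711261749267578)
```

View pics/w7.png

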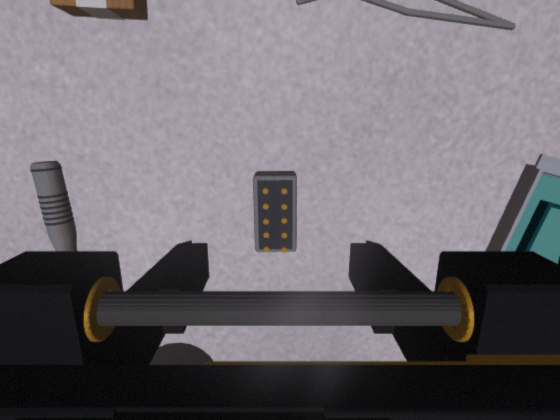

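The bur block is at (275,212), centred and square to the pads, with the straight handpiece well off to the left at (55,205).

play_rows(motion=[{"xyz": [0.005,-0.006,0.05],"delta_rot": [0,0,-0.002],"hand": 0.6},{"xyz": [0.005,-0.006,0.11],"delta_rot": [0,0,-0.002],"hand": 0.6},{"xyz": [0.005,-0.006,0.145],"delta_rot": [0,0,-0.002],"hand": 0.6},{"xyz": [0.005,-0.006,0.156],"delta_rot": [0,0,-0.002],"hand": 0.6},{"xyz": [0.005,-0.006,0.156],"delta_rot": [0,0,-0.002],"hand": -1},{"xyz": [0.005,-0.006,0.156],"delta_rot": [0,0,-0.002],"hand": -1},{"xyz": [0.005,-0.006,0.156],"delta_rot": [0,0,-0.002],"hand": -1},{"xyz": [0.005,-0.006,0.156],"delta_rot": [0,0,-0.002],"hand": -1},{"xyz": [0.005,-0.006,0.156],"delta_rot": [0,0,-0.002],"hand": -1},{"xyz": [0.005,-0.006,0.156],"delta_rot": [0,0,-0.002],"hand": -1},{"xyz": [0.005,-0.006,0.156],"delta_rot": [0,0,-0.002],"hand": -1},{"xyz": [0.005,-0.006,0.156],"delta_rot": [0,0,-0.002],"hand": -1}], grip_force=30)

```text
time_s: 12.2
ee_pos: [0.5629, 0.2486, 0.0127]
ee_rot: [0.979, 0.202, 0.0, 0.001]
wrist_force: [-0.1, -2.5, 4.1]
width: 0.335
```

```bash
python3 -c "
from h import *
plan((561.5,246.5,80,23.3),(606.5,34.8,80,8.1),(606.5,34.8,60,8.1))"
```

```text
t 12.2 p [0.5629 0.2486 0.0127] yaw 23.27 w 29.5 F [-0.1 -2.5  4.1]
(561.5, 246.5, 80, 23.3) xyz [-0.004, 0.003, -0.135] rot [0.0004, -0.0002, -0.0002] rows 1.3
(606.5, 34.8, 80, 8.1) xyz [-0.089, 0.427, -0.134] rot [0.0004, -0.0003, 0.0843] rows 4.6
(606.5, 34.8, 60, 8.1) xyz [-0.089, 0.427, -0.094] rot [0.0004, -0.0003, 0.0843] rows 4.5
```

play_rows(motion=[{"xyz": [0,0,-0.07],"delta_rot": [0,0,0],"hand": -1},{"xyz": [0,0.03,-0.14],"delta_rot": [0,0,0],"hand": -1},{"xyz": [-0.089,0.427,-0.14],"delta_rot": [0,0,0.084],"hand": -1},{"xyz": [-0.089,0.427,-0.14],"delta_rot": [0,0,0.084],"hand": -1},{"xyz": [-0.089,0.427,-0.14],"delta_rot": [0,0,0.084],"hand": -1},{"xyz": [-0.089,0.427,-0.14],"delta_rot": [0,0,0.084],"hand": -1},{"xyz": [-0.089,0.427,-0.14],"delta_rot": [0,0,0.084],"hand": -1},{"xyz": [-0.089,0.427,-0.1],"delta_rot": [0,0,0.084],"hand": -1},{"xyz": [-0.089,0.427,-0.08],"delta_rot": [0,0,0.084],"hand": -1},{"xyz": [-0.089,0.427,-0.08],"delta_rot": [0,0,0.084],"hand": -1}])

```text
time_s: 13.2
ee_pos: [0.6042, 0.0359, 0.0505]
ee_rot: [0.997, 0.072, -0.002, -0.0]
wrist_force: [-0.5, -0.2, -0.6]
width: 0.339
```

```bash
python3 -c "
from h import *
plan((606.5,34.8,21.5,8.1))
snap('wrist','w8')"
```

```text
t 13.2 p [0.6042 0.0359 0.0505] yaw 8.25 w 29.8 F [-0.5 -0.2 -0.6]
(606.5, 34.8, 21.5, 8.1) xyz [0.004, 0.003, 0.058] rot [-0.0001, 0.0012, 0.0008] rows 0.6
```

View pics/w8.png

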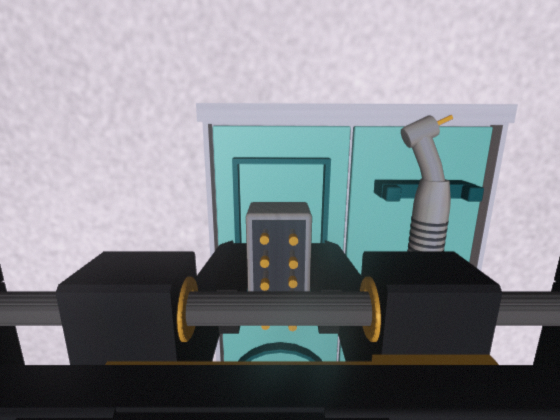

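The block is centred over the long well (u 279 against 281) and the handpiece is clear at (430,215). I lower and release.

play_rows(motion=[{"xyz": [0.004,0.002,0.02],"delta_rot": [0,0,0],"hand": -1},{"xyz": [0.004,0.002,0.04],"delta_rot": [0,0,0],"hand": -1},{"xyz": [0.004,0.002,0.052],"delta_rot": [0,0,0],"hand": -1},{"xyz": [0.004,0.002,0.058],"delta_rot": [0,0,0],"hand": -1},{"xyz": [0.004,0.002,0.058],"delta_rot": [0,0,0],"hand": -1},{"xyz": [0.004,0.002,0.058],"delta_rot": [0,0,0],"hand": -1}])

```text
time_s: 13.85
ee_pos: [0.6081, 0.0349, 0.0233]
ee_rot: [0.997, 0.071, 0.0, -0.0]
wrist_force: [-0.8, -0.3, -1.3]
width: 0.337
```

play_rows(motion=[{"xyz": [0,0,0],"delta_rot": [0,0,0],"hand": 0.0},{"xyz": [0,0,0],"delta_rot": [0,0,0],"hand": 0.0},{"xyz": [0,0,0],"delta_rot": [0,0,0],"hand": 0.0},{"xyz": [0,0,-0.05],"delta_rot": [0,0,0],"hand": 0.0},{"xyz": [0,0,-0.12],"delta_rot": [0,0,0],"hand": 0.0},{"xyz": [0,0,-0.2],"delta_rot": [0,0,0],"hand": 0.2},{"xyz": [0,0,-0.2],"delta_rot": [0,0,0],"hand": 0.4}])

```text
time_s: 14.55
ee_pos: [0.6114, 0.0361, 0.1285]
ee_rot: [0.997, 0.071, 0.005, -0.001]
wrist_force: [0.2, 0.8, 0.1]
width: 0.657
```

```bash
python3 -c "
from h import *
plan((495.8,-394.7,110,27.2),(495.8,-394.7,75,27.2))"
```

```text
t 14.55 p [0.6114 0.0361 0.1285] yaw 8.16 w 57.9 F [0.2 0.8 0.1]
(495.8, -394.7, 110, 27.2) xyz [-0.352, 0.82, 0.033] rot [0.0002, -0.0032, -0.1058] rows 8.9
(495.8, -394.7, 75, 27.2) xyz [-0.352, 0.82, 0.103] rot [0.0002, -0.0032, -0.1058] rows 9.0
```

play_rows(motion=[{"xyz": [-0.352,0.82,0.03],"delta_rot": [0,0,-0.106],"hand": 0.6},{"xyz": [-0.352,0.82,0.03],"delta_rot": [0,0,-0.106],"hand": 0.8},{"xyz": [-0.352,0.82,0.03],"delta_rot": [0,0,-0.106],"hand": 0.8},{"xyz": [-0.352,0.82,0.03],"delta_rot": [0,0,-0.106],"hand": 0.8},{"xyz": [-0.352,0.82,0.03],"delta_rot": [0,0,-0.106],"hand": 0.8},{"xyz": [-0.352,0.82,0.03],"delta_rot": [0,0,-0.106],"hand": 0.8},{"xyz": [-0.352,0.82,0.03],"delta_rot": [0,0,-0.106],"hand": 0.8},{"xyz": [-0.352,0.82,0.03],"delta_rot": [0,0,-0.106],"hand": 0.8},{"xyz": [-0.352,0.82,0.05],"delta_rot": [0,0,-0.106],"hand": 0.8},{"xyz": [-0.352,0.82,0.07],"delta_rot": [0,0,-0.106],"hand": 0.8},{"xyz": [-0.352,0.82,0.07],"delta_rot": [0,0,-0.106],"hand": 0.8},{"xyz": [-0.352,0.82,0.07],"delta_rot": [0,0,-0.106],"hand": 0.8}])

```text
time_s: 15.75
ee_pos: [0.4928, -0.3941, 0.0882]
ee_rot: [0.972, 0.237, 0.0, -0.001]
wrist_force: [-0.7, 0.3, -0.2]
width: 0.898
```

```bash
python3 -c "
from h import *
plan((495.8,-394.7,13,27.2))
c=snap('wrist','w9');P=cloud(c);H=P[...,2]
m=((H>.026)&(H<.036)&(c['range_z']>.1)&(abs(P[...,0]-.496)<.05)&(abs(P[...,1]+.395)<.05))
q=(P[m][:,:2]*1000).astype(np.float32);print(len(q),cv2.minAreaRect(q))"
```

```text
t 15.75 p [ 0.4928 -0.3941  0.0882] yaw 27.4 w 79.0 F [-0.7  0.3 -0.2]
(495.8, -394.7, 13, 27.2) xyz [0.005, 0.004, 0.15] rot [-0.0005, -0.0004, 0.0011] rows 1.5
2891 ((498.3550109863281, -393.40008544921875), (38.343421936035156, 38.4431037902832), 26.46101188659668)
```

View pics/w9.png

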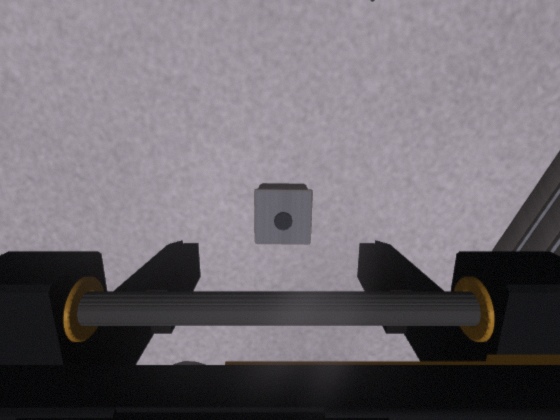

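The box is at (283,217), square to the pads. The grey rack at right comes close to the gripper body, so I check that clearance first.

```bash
python3 -c "
from h import *
for n in('top','wrist'):
    c=dict(np.load(n+'.npz'));P=cloud(c)
    m=(c['range_z']>.1)&(P[...,1]<-.45)&(P[...,1]>-.7)&(P[...,0]>.4)&(P[...,0]<.75)&(P[...,2]>.03)&(P[...,2]<.15)
    if n=='top': m[:, :480]=False
    p=P[m];print(n,len(p))
    if len(p):
        print(p.max(0).round(3),p.min(0).round(3))
        for x in np.arange(.44,.6,.02):
            k=abs(p[:,0]-x)<.01
            if k.any():print(round(x,2),'ymax',p[k,1].max().round(3),'z',p[k,2].max().round(3))
"
```

```text
top 2351
[ 0.641 -0.547  0.103] [ 0.443 -0.624  0.03 ]
0.44 ymax -0.552 z 0.102
0.46 ymax -0.55 z 0.103
0.48 ymax -0.55 z 0.103
0.5 ymax -0.549 z 0.103
0.52 ymax -0.548 z 0.103
0.54 ymax -0.547 z 0.103
0.56 ymax -0.552 z 0.102
0.58 ymax -0.555 z 0.102
wrist 993
[ 0.593 -0.546  0.057] [ 0.553 -0.553  0.03 ]
0.56 ymax -0.546 z 0.057
0.58 ymax -0.547 z 0.049
```

The nearest point of the rack is 50 mm from the gripper body, so it is clear. I grasp the box.

play_rows(motion=[{"xyz": [0.008,0.003,0.05],"delta_rot": [0,0,0.002],"hand": 0.8},{"xyz": [0.008,0.003,0.11],"delta_rot": [0,0,0.002],"hand": 0.8},{"xyz": [0.008,0.003,0.14],"delta_rot": [0,0,0.002],"hand": 0.8},{"xyz": [0.008,0.003,0.15],"delta_rot": [0,0,0.002],"hand": 0.8},{"xyz": [0.008,0.003,0.15],"delta_rot": [0,0,0.002],"hand": -1},{"xyz": [0.008,0.003,0.15],"delta_rot": [0,0,0.002],"hand": -1},{"xyz": [0.008,0.003,0.15],"delta_rot": [0,0,0.002],"hand": -1},{"xyz": [0.008,0.003,0.15],"delta_rot": [0,0,0.002],"hand": -1},{"xyz": [0.008,0.003,0.15],"delta_rot": [0,0,0.002],"hand": -1},{"xyz": [0.008,0.003,0.15],"delta_rot": [0,0,0.002],"hand": -1},{"xyz": [0.008,0.003,0.15],"delta_rot": [0,0,0.002],"hand": -1},{"xyz": [0.008,0.003,0.15],"delta_rot": [0,0,0.002],"hand": -1}])

```text
time_s: 17.0
ee_pos: [0.4964, -0.3958, 0.0136]
ee_rot: [0.973, 0.233, 0.0, 0.0]
wrist_force: [-1.3, -0.1, 4.4]
width: 0.404
```

```bash
python3 -c "
from h import *
plan((497,-394,80,27),(498,-63,90,8.1),(498,-63,60,8.1))"
```

```text
t 17.0 p [ 0.4964 -0.3958  0.0136] yaw 26.89 w 35.5 F [-1.3 -0.1  4.4]
(497, -394, 80, 27) xyz [0.003, -0.003, -0.133] rot [0.0002, -0.0, -0.0006] rows 1.3
(498, -63, 90, 8.1) xyz [0.304, -0.592, -0.153] rot [0.0002, -0.0, 0.1044] rows 6.8
(498, -63, 60, 8.1) xyz [0.304, -0.592, -0.093] rot [0.0002, -0.0, 0.1044] rows 6.7
```

play_rows(motion=[{"xyz": [0,0,-0.07],"delta_rot": [0,0,0],"hand": -1},{"xyz": [0.01,-0.03,-0.15],"delta_rot": [0,0,0],"hand": -1},{"xyz": [0.304,-0.592,-0.15],"delta_rot": [0,0,0.104],"hand": -1},{"xyz": [0.304,-0.592,-0.15],"delta_rot": [0,0,0.104],"hand": -1},{"xyz": [0.304,-0.592,-0.15],"delta_rot": [0,0,0.104],"hand": -1},{"xyz": [0.304,-0.592,-0.15],"delta_rot": [0,0,0.104],"hand": -1},{"xyz": [0.304,-0.592,-0.15],"delta_rot": [0,0,0.104],"hand": -1},{"xyz": [0.304,-0.592,-0.15],"delta_rot": [0,0,0.104],"hand": -1},{"xyz": [0.304,-0.592,-0.15],"delta_rot": [0,0,0.104],"hand": -1},{"xyz": [0.304,-0.592,-0.11],"delta_rot": [0,0,0.104],"hand": -1},{"xyz": [0.304,-0.592,-0.08],"delta_rot": [0,0,0.104],"hand": -1},{"xyz": [0.304,-0.592,-0.08],"delta_rot": [0,0,0.104],"hand": -1}])

```text
time_s: 18.2
ee_pos: [0.4968, -0.0625, 0.0518]
ee_rot: [0.997, 0.072, -0.002, 0.0]
wrist_force: [-0.1, -0.7, 0.2]
width: 0.403
```

```bash
python3 -c "
from h import *
plan((498,-63,22,8.1))
snap('wrist','w10')"
```

```text
t 18.2 p [ 0.4968 -0.0625  0.0518] yaw 8.26 w 35.4 F [-0.1 -0.7  0.2]
(498, -63, 22, 8.1) xyz [0.002, 0.001, 0.06] rot [-0.0, 0.001, 0.0009] rows 0.6
```

View pics/w10.png

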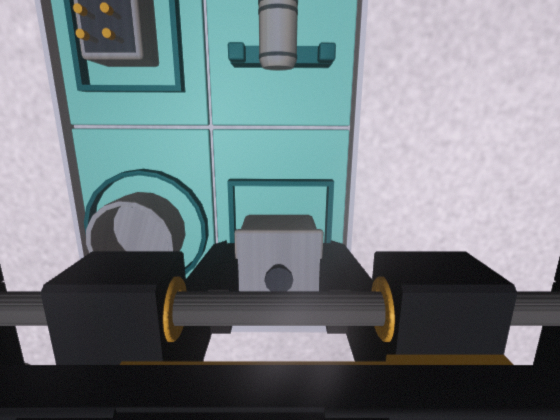

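The box is centred on the square well (279 against 282), with the bowl and block seated. I lower and release.

play_rows(motion=[{"xyz": [0.002,0.002,0.02],"delta_rot": [0,0,0],"hand": -1},{"xyz": [0.002,0.002,0.042],"delta_rot": [0,0,0],"hand": -1},{"xyz": [0.002,0.002,0.054],"delta_rot": [0,0,0],"hand": -1},{"xyz": [0.002,0.002,0.06],"delta_rot": [0,0,0],"hand": -1},{"xyz": [0.002,0.002,0.06],"delta_rot": [0,0,0],"hand": -1},{"xyz": [0.002,0.002,0.06],"delta_rot": [0,0,0],"hand": -1}])

```text
time_s: 18.85
ee_pos: [0.4991, -0.0637, 0.0233]
ee_rot: [0.997, 0.071, 0.0, 0.0]
wrist_force: [0.1, 0.5, -0.6]
width: 0.401
```

play_rows(motion=[{"xyz": [0,0,0],"delta_rot": [0,0,0],"hand": 0.1},{"xyz": [0,0,0],"delta_rot": [0,0,0],"hand": 0.1},{"xyz": [0,0,0],"delta_rot": [0,0,0],"hand": 0.1},{"xyz": [0,0,-0.05],"delta_rot": [0,0,0],"hand": 0.1},{"xyz": [0,0,-0.12],"delta_rot": [0,0,0],"hand": 0.1},{"xyz": [0,0,-0.2],"delta_rot": [0,0,0],"hand": 0.2},{"xyz": [0,0.1,-0.3],"delta_rot": [0,0,0],"hand": 0.4},{"xyz": [0,0.5,-0.3],"delta_rot": [0,0,0],"hand": 0.4},{"xyz": [0,0.5,-0.3],"delta_rot": [0,0,0],"hand": 0.4},{"xyz": [0,0.5,-0.3],"delta_rot": [0,0,0],"hand": 0.4},{"xyz": [0,0.5,-0.3],"delta_rot": [0,0,0],"hand": 0.4},{"xyz": [0,0.5,-0.3],"delta_rot": [0,0,0],"hand": 0.4}])

```text
time_s: 20.05
ee_pos: [0.5334, -0.3192, 0.173]
ee_rot: [0.998, 0.066, -0.0, 0.002]
wrist_force: [0.7, -0.2, -0.3]
width: 0.703
```

```bash
python3 -c "
from h import *
c=snap('top','t3');P=cloud(c);s=c['pixels'][80:210,75:345]
a=cv2.resize(s,(800,385),interpolation=cv2.INTER_CUBIC)
d=snap('scene','s3');b=cv2.resize(d['pixels'][195:315,165:345],(320,213),interpolation=cv2.INTER_CUBIC)
o=np.zeros((600,800,3),np.uint8);o[:385]=a;o[386:599,:320]=b
cv2.imwrite('pics/final.png',cv2.convertScaleAbs(o[:,:,::-1],alpha=1.4))
for n,x,y,r in(('sb',487,18,30),('bur',606.5,35,35),('box',498,-63,26),('hp',617,-46,34)):
    m=(c['range_z']>.1)&(np.hypot(P[...,0]*1000-x,P[...,1]*1000-y)<r)&(P[...,2]>.022)&(P[...,2]<.1)
    p=P[m];e=cv2.minAreaRect((p[:,:2]*1000).astype(np.float32));print(n,len(p),np.percentile(p[:,2],[50,98]).round(4),np.round(e[0],1),np.round(e[1],1),round(e[2],1))
plan()"
```

```text
sb 127 [0.0344 0.0385] [484.6  17.9] [46.6 46.8] 18.5
bur 326 [0.0319 0.0455] [604.5  34. ] [56.7 29.7] 8.1
box 298 [0.0396 0.0488] [499.1 -64.3] [38.1 38.5] 8.0
hp 295 [0.0374 0.0421] [617.  -46.6] [65.7 49.4] 10.2
t 20.15 p [ 0.5338 -0.3151  0.1728] yaw 7.8 w 61.7 F [-0.6 -0.2 -0.3]
```

View pics/final.png

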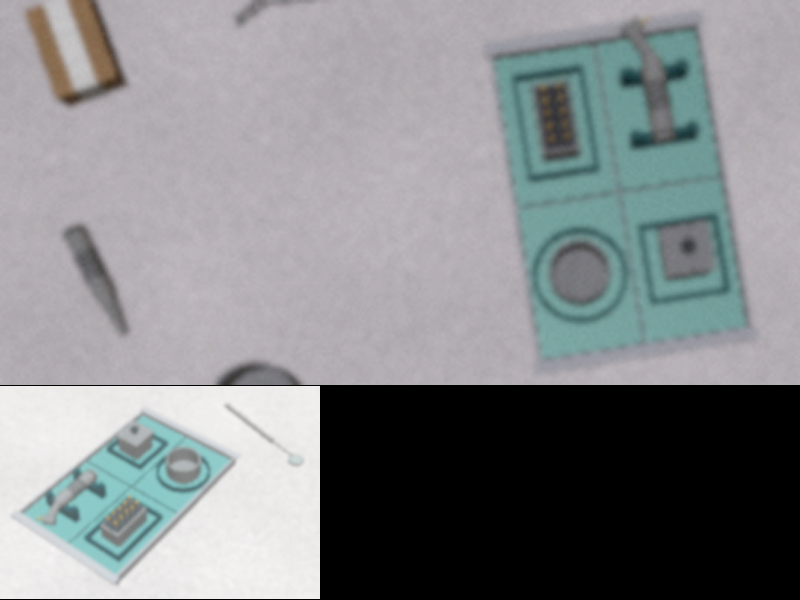

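All four sit in their places: the block at (556,120), handpiece on both bars at (657,95), bowl at (578,272) and box at (687,248). The tops match the expected heights of 36, 32/46, 40 and 41 mm.

```bash
python3 -c "
from h import *
print(robot.job_done())"
```

```text
the job is handed in; nothing more can be done
None
```

I laid up the filling set in the order asked: handpiece, small bowl, bur block, pellet box. I then let go of everything, moved the arm clear, and handed the job in at about 20 s.

- **Placement:** the last top and scene pictures show the contra-angle handpiece across both bars and the other three upright inside their wells. Each is within about 3 mm of its well's measured centre.
- **Heights:** the measured tops matched what seated things should give to within about 2 mm: bowl about 38 mm, block 32 mm, burs 46 mm, box 40 mm and handpiece 42 mm.
- **Leave-alone items:** the straight handpiece still lies at its spot in the last picture. I did not go near the large bowl or the purple look-alike. The last picture shows only the edge of the large bowl, and I did not re-check the purple one.
- **Disagreements:** the wrist and top cameras differed by 2–4 mm. I averaged them, or moved the target towards the wrist reading. No check failed.

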